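# Gauge the socket bore of a shoe last

## Task

Check how deep the socket bore in the big shoe last is: take the long plain steel depth rod out of the tool rack and slide it gently down the bore in the top of the last, past the sprung catch inside, until it stands on the bottom, without forcing it. Then let go of the rod, read how much of it still stands out above the top of the last, and slide the pointer on the bench rule away from the zero block until the gap between them equals that exposed length. Leave the rod standing in the bore, the pointer where you set it, and the other things on the bench as they are.

Things in the scene. Friction and masses are not known exactly. Their poses are not given: they have to be found in the camera images.
- rod_head (a point): Centre of the grip head of the loose upright steel depth rod, 120 mm long, about 90 g: round shank 10 mm wide, 96 mm long, with a chamfered foot; above it a plain cylindrical head 18 mm wide, 24 mm tall (the grip). The point is half-way up the head, 12 mm below the rod's top end; z points along the rod, foot to head.
- rod_tip (a point): Centre of the foot (lower end) of the same depth rod, 108 mm below rod_head along the rod.
- rack: Dark wooden block 60 x 160 x 45 mm, fixed; three holes in a row along its y, 50 mm apart, 13 mm wide, 30 mm deep. The depth rod stands in one of them (any), its top 135 mm above the bench: the tallest of the three tools there, the only one with a straight cylindrical steel head. The others are about 93 and 105 mm high. Origin: centre of the underside.
- bore_mouth (a point): Centre of the bore's mouth in the flat top of the big last, 115 mm above the bench; x points to the toe. Bore: vertical, blind, 12 mm wide, 3 mm 45-degree lead-in, firm cork bottom that gives 1 mm per 8 N. Its depth is not given and differs each time, 35 to 75 mm, so 45 to 85 mm of the rod (top end above this point) stand out once it is on the bottom.
- last: The big shoe last: grey-green plastic shoe form, fixed, 245 mm long, heel part an oval cone 112 x 66 mm at the bench, 72 x 48 mm at the top; toe along +x. Origin: under the bore, at bench height. In the bore, 20 mm below the mouth, a sprung ball presses on the rod from the side: it must be pushed in against about 3 to 6 N and does not fall.
- pointer_grip (a point): Centre of the pointer's grip, 40 mm above the bench: a steel block 28 mm across the rule (its x) by 20 mm along it (its y) by 40 mm tall, top 55 mm above the bench. It slides along this point's +y, away from the zero block.
- rule: Bench rule: aluminium bar 40 x 190 mm, 14 mm tall, fixed, lying along its y, black ticks every 10 mm from zero. The zero block, dark steel, 34 mm tall, stands at its -y end; its face towards the pointer is the zero, 70 mm from the bar's middle. Origin: centre of the underside.
- pointer (a joint): Gap between the facing sides of zero block and pointer, in m (0: touching; at most 0.12). It starts at 0 to 0.03, takes about 2 N to slide and stays where it is left.
Not all that is in view belongs to the job. Several things look just like the rule: the one meant starts farthest to the robot's right.

How it is judged:
By the outcome, as a careful person would: the job done as asked, in the order asked, and still so for the second after the job is handed in, with the robot touching nothing.
It also fails if it takes over 58 s, if anything falls off the work surface, if the arm or the gripper's body presses on something with over 40 N, if the wrist force passes 120 N, or if a joint passes its speed limit or range.

## Robot

A 6-joint arm with a two-finger parallel gripper is mounted at the origin on the work surface. World frame = base frame: x ahead of the robot, y to its left, z up, the work surface at z = 0. Lengths are in m, angles in rad, forces in N, time in s.
With the tool pointing down it reaches from about 0.3 to 0.775 m from the base axis. Payload 14.6 kg.
Tool frame: the origin (TCP) lies on the centre line of the jaws, within the pads' length; the fingertips stand 11 mm ahead of it and the grasp point (between the pads) lies 8 mm behind it; y points along the fingers, x is the direction in which the jaws open and shut, and the axes are right-handed (so a half turn about y gives the same grasp; the last joint's range is limited). The gripper opens to 94 mm and grips with 3 to 60 N. Pads are 16 mm wide; open, the fingers measure 119 mm over their backs; the gripper's body (75 mm by 177 mm) begins 78 mm behind the grasp point.
Start: joints at [-1.278, 0.3, 1.521, -0, 1.321, -0.067], TCP at [0.194, -0.515, 0.216] pointing down, gripper open.
Joint ranges: [-3.03, 3.03], [-0.79, 2.21], [0.23, 2.52], [-1.04, 4.18], [0, 3.07], [-2.55, 2.55]. Speed limits (rad/s): [2.22, 2.22, 2.57, 3.14, 3.14, 3.14].

## Interface

Orientations are given as [roll, pitch, yaw] about the fixed x, y, z axes, in that order (R = Rz(yaw) Ry(pitch) Rx(roll)).
In Python, from station import ctrl, imaging gives the robot as it stands. The module is installed in compiled form; this text tells all that it offers.
- The arm moves only by the tool apply_moves, never from a script. Its argument "deltas" is a list of rows, each an object with "dp": the shift along the tool's x, y, z in m, a list of three; "roll": the turn about the tool's y in rad; "grip": the closure, from -1 (fully open) to 1 (shut). In form: [{"dp": [tx, ty, tz], "roll": roll, "grip": grip}, ...]. A call has 1 to 10 rows; each row shifts and turns the commanded pose from where the row before left it, along the tool's axes as they then stand; what a row does not reach is not made up. A row lasts 1/8 s, in which the tool goes at most 62.5 mm and 10.7 degrees, less where a joint would pass 70% of its speed; a pose out of reach is approached as far as the arm can. A call with a gripper value outside its range is refused whole. The fingers move at their own pace and stop on an object; "newtons" is the grip in N (left out, the last holds). Time passes only in rows, so rows that do not move let the fingers close. It gives the time, the measured TCP pose, the force and the opening at its end, in the units of the state.
- ctrl.get_obs(): the state, without advancing time (a new reading comes with each control period).
- imaging.camera(name): name is "side" or "top"; returns the picture (400x640x3 uint8, blue, green, red); there is no depth.
- imaging.camera_info(name): a dict with "K" (3x3 intrinsics, pixels), "D" ([k1, k2, p1, p2, k3] as OpenCV has them; the pictures are not rectified), "world_from_camera" (4x4, takes a point from camera to world coordinates). Camera axes: x right, y down, z forward; pixel columns grow to the right and rows downward; lengths in m; the calibration is good to about 2 mm. A picture is of the moment at which its call begins. camera_info takes no time and is no camera call.
- ctrl.hand_in(): hands the job in, once; it reports no verdict.
The state is a dict: "time_s": time; "qpos": joint angles; "joint_vel": joint speeds; "tau": joint torques, N m; "ee_pos": TCP position; "eef_rot": TCP orientation; "force": force on the tool from outside, world axes, zero at the start; "moment": the same for the moment, N m; "grip_width": finger opening in m.
Only numpy, scipy, OpenCV 4.12 (cv2) and the standard library are available. Lean on these libraries where they do the work, as an engineer would, in place of code of your own. Each camera call takes 0.05 s, during which the arm holds its last target. There are 200 camera calls.

## Working session

There is one attempt and no reset: what is moved stays moved. The work goes in short steps, Python scripts to look and compute and a tool call to move; the robot and the scene stay as the last step left them, time stands still between calls to the robot, and variables do not carry over. Pictures are saved under pics/ and viewed, about 8 in all and at most 12, crops included, and the job is handed in when it is done.

Besides the shell and the picture viewer there is one more tool, called after "Emit:" as name(argument=value, ...), one argument or row to a line, values as JSON. apply_moves: Moves the arm, as the interface text tells. Its arguments: {"type":"object","properties":{"deltas":{"type":"array"},"newtons":{"type":"number"}},"required":["deltas"]}

```bash
mkdir -p pics; python3 - <<'E'
from station import ctrl, imaging
import cv2,numpy as np
np.set_printoptions(precision=4,suppress=True)
for n in("side","top"):
    cv2.imwrite(f"pics/{n}0.png",imaging.camera(n)); i=imaging.camera_info(n); print(n,i)
print(ctrl.get_obs())
E
```

```text
side {'K': array([[500.5584,   0.    , 316.5409],
       [  0.    , 500.5584, 198.979 ],
       [  0.    ,   0.    ,   1.    ]]), 'D': array([-0.0803,  0.    ,  0.    ,  0.    ,  0.    ]), 'world_from_camera': array([[ 0.8995, -0.2397,  0.3652, -0.0311],
       [-0.4368, -0.4894,  0.7547, -1.0085],
       [-0.0022, -0.8385, -0.545 ,  0.8476],
       [ 0.    ,  0.    ,  0.    ,  1.    ]])}
top {'K': array([[451.391 ,   0.    , 319.774 ],
       [  0.    , 451.391 , 205.9801],
       [  0.    ,   0.    ,   1.    ]]), 'D': array([-0.0054,  0.    ,  0.    ,  0.    ,  0.    ]), 'world_from_camera': array([[-0.0111, -0.9936,  0.1121,  0.3534],
       [-0.9995,  0.0075, -0.0322,  0.0426],
       [ 0.0311, -0.1124, -0.9932,  1.0867],
       [ 0.    ,  0.    ,  0.    ,  1.    ]])}
{'time_s': 0.1, 'qpos': array([-1.2776,  0.3004,  1.5215, -0.    ,  1.3207, -0.0666]), 'joint_vel': array([ 0.0002, -0.0011, -0.003 ,  0.0022,  0.0005, -0.0016]), 'tau': array([ -0.0012, -53.265 , -35.3293,   0.0709,   0.0234,  -0.    ]), 'ee_pos': array([ 0.1936, -0.5146,  0.216 ]), 'eef_rot': array([-1.5707,  0.001 , -1.211 ]), 'force': array([0.9485, 0.3319, 0.2758]), 'moment': array([ 0.0225, -0.0479, -0.0182]), 'grip_width': 0.0939554135846034}
```

View pics/side0.png

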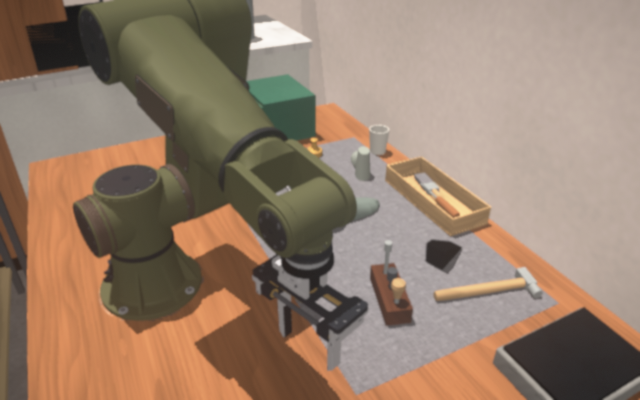

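View pics/top0.png

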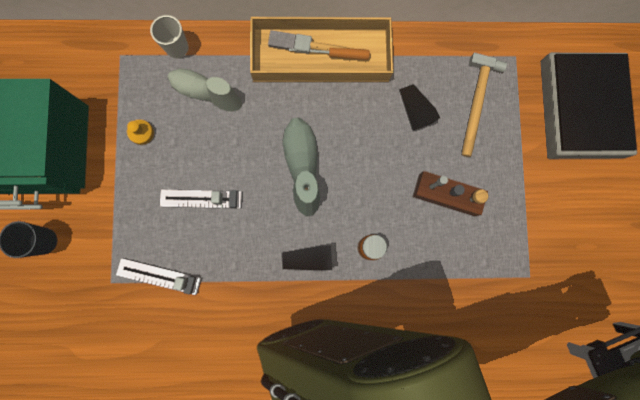

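Top view: the rack is at about (452,193), with the steel rod its left head at (436,182). The big last is at about (303,165) with its bore near (306,188). Two rules show, and the one farther right starts at about (240,199). Next I zoom in for precise pixels.

```bash
cat > h.py <<'E'
from station import ctrl, imaging
import cv2,numpy as np
np.set_printoptions(precision=4,suppress=True)
def ray(n,uv):
    i=imaging.camera_info(n);p=cv2.undistortPoints(np.array([[uv]],float),i["K"],i["D"])[0,0]
    T=i["world_from_camera"];return T[:3,3],T[:3,:3]@np.r_[p,1]
def at(n,uv,z):
    o,d=ray(n,uv);return o+d*(z-o[2])/d[2]
def proj(n,P):
    i=imaging.camera_info(n);M=np.linalg.inv(i["world_from_camera"])
    return cv2.projectPoints(np.atleast_2d(np.array(P,float)),cv2.Rodrigues(M[:3,:3])[0],M[:3,3],i["K"],i["D"])[0][:,0]
def crop(im,x,y,w,h,s):
    return cv2.resize(im[y:y+h,x:x+w],None,fx=s,fy=s,interpolation=cv2.INTER_CUBIC)
E
python3 - <<'E'
from h import *
t=cv2.imread("pics/top0.png")
a=np.hstack([crop(t,405,155,100,75,4),crop(t,260,155,100,75,4)])
b=np.hstack([crop(t,150,170,100,75,4),crop(t,110,240,100,75,4)])
cv2.imwrite("pics/c1.png",np.vstack([a,b]))
E
```

```text
(no output)
```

View pics/c1.png

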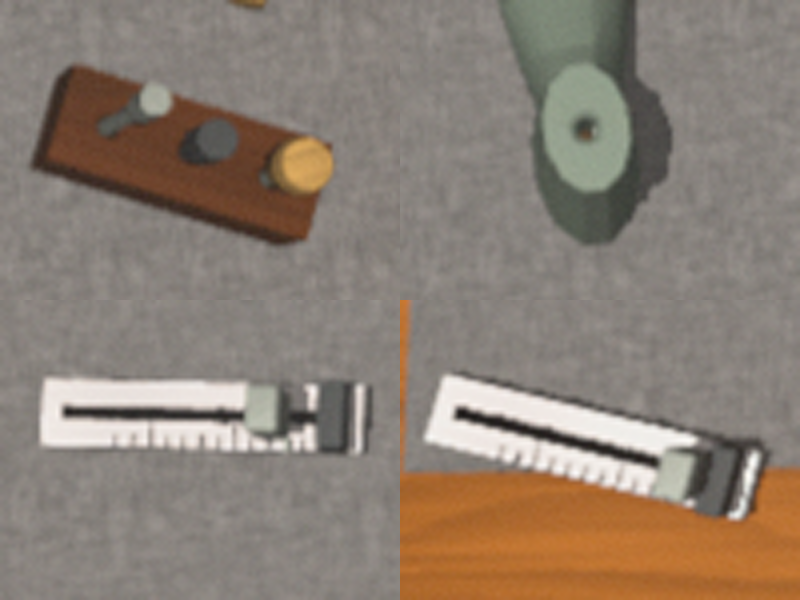

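The crop shows the rod's top at (155,99), the bore at (585,128), the right-hand rule's corners at (42,379), (41,446), (366,454) and (370,386), and the pointer's top at about (264,404).

```bash
python3 - <<'E'
from h import *
def q(x,y,ox,oy): return (ox+(x+.5)/4-.5, oy+(y+.5)/4-.5)
R=lambda x,y,z:at("top",q(x,y,405,155),z)
L=lambda x,y,z:at("top",q(x-400,y,260,155),z)
U=lambda x,y,z:at("top",q(x,y-300,150,170),z)
print("rod top",R(155,99,.135)); 
c=[R(74,66,.045),R(48,160,.045),R(308,238,.045),R(331,140,.045)];print("rack",np.array(c),np.mean(c,0))
d=c[3]-c[0];print("rack len",np.linalg.norm(d),np.linalg.norm(c[1]-c[0]),np.degrees(np.arctan2(d[1],d[0])))
print("rod at rack surface",R(108,128,.045))
print("bore",L(585,128,.115),"ell ctr",L(587,127,.115),"ell",L(587,62,.115),L(587,192,.115))
u=[U(42,379,.014),U(41,446,.014),U(366,454,.014),U(370,386,.014)];print("rule",np.array(u),np.mean(u,0))
print("ptr top corners?",U(247,382,.055),U(282,434,.055)); print("zero face",U(321,382,.034),U(318,450,.034))
print("side proj rodtop,bore",proj("side",[R(155,99,.135),L(585,128,.115)]))
E
python3 - <<'E'
import sys;sys.path.insert(0,'.')
from h import *
s=cv2.imread("pics/side0.png")
cv2.imwrite("pics/c2.png",crop(s,355,220,80,110,5))
E
```

```text
rod top [ 0.5165 -0.2556  0.135 ]
rack [[ 0.552  -0.2363  0.045 ]
 [ 0.496  -0.2189  0.045 ]
 [ 0.4488 -0.371   0.045 ]
 [ 0.5068 -0.3878  0.045 ]] [ 0.5009 -0.3035  0.045 ]
rack len 0.1580205668401438 0.05856735948109056 -106.58574976916812
rod at rack surface [ 0.5148 -0.2551  0.045 ]
bore [0.5057 0.0409 0.115 ] ell ctr [0.5062 0.0398 0.115 ] ell [0.5421 0.0395 0.115 ] [0.4706 0.04   0.115 ]
rule [[0.517  0.3872 0.014 ]
 [0.477  0.3866 0.014 ]
 [0.4707 0.195  0.014 ]
 [0.5116 0.193  0.014 ]] [0.4941 0.2904 0.014 ]
ptr top corners? [0.5083 0.2575 0.055 ] [0.4781 0.2371 0.055 ]
zero face [0.5112 0.2188 0.034 ] [0.4711 0.2201 0.034 ]
side proj rodtop,bore [[387.9017 241.1831]
 [325.9291 188.8785]]
```

View pics/c2.png

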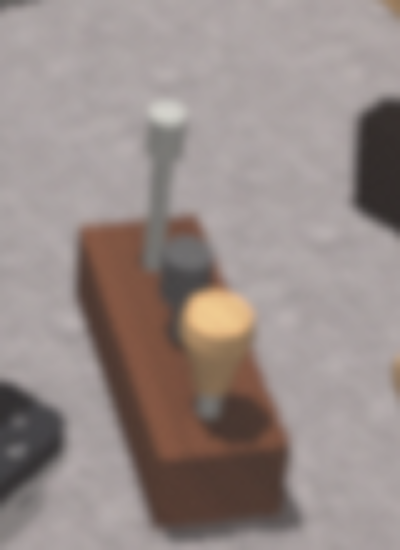

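Emit:
apply_moves(
  deltas=[
    {"dp": [0,0,0],"roll": -0.1687,"grip": -1},
    {"dp": [0,0,0],"roll": -0.1687,"grip": -1},
    {"dp": [0,0,0],"roll": -0.1687,"grip": -1},
    {"dp": [0,0,0],"roll": -0.1687,"grip": -1},
    {"dp": [0,0,0],"roll": -0.1687,"grip": -1},
    {"dp": [0,0,0],"roll": -0.1687,"grip": -1},
    {"dp": [0,0,0],"roll": -0.1687,"grip": -1},
    {"dp": [0,0,0],"roll": 0,"grip": -1},
  ],
  newtons=20,
)

```text
time_s: 1.1
ee_pos: [0.1936, -0.5147, 0.2162]
eef_rot: [-1.57, 0.0, -0.031]
force: [-0.4, -0.2, -0.3]
grip_width: 0.094
```

Emit:
apply_moves(
  deltas=[
    {"dp": [0.0314,0,0.02685],"roll": 0,"grip": -1},
    {"dp": [0.0314,0,0.02685],"roll": 0,"grip": -1},
    {"dp": [0.0314,0,0.02685],"roll": 0,"grip": -1},
    {"dp": [0.0314,0,0.02685],"roll": 0,"grip": -1},
    {"dp": [0.0314,0,0.02685],"roll": 0,"grip": -1},
    {"dp": [0.0314,0,0.02685],"roll": 0,"grip": -1},
    {"dp": [0.0314,0,0.02685],"roll": 0,"grip": -1},
    {"dp": [0.0314,0,0.02685],"roll": 0,"grip": -1},
    {"dp": [0.0314,0,0.02685],"roll": 0,"grip": -1},
    {"dp": [0.0314,0,0.02685],"roll": 0,"grip": -1},
  ],
)

```text
time_s: 2.35
ee_pos: [0.5165, -0.2548, 0.2163]
eef_rot: [-1.571, 0.0, -0.035]
force: [0.2, -0.6, -0.7]
grip_width: 0.0941
```

Emit:
apply_moves(
  deltas=[
    {"dp": [0,0,0],"roll": 0,"grip": -1},
    {"dp": [0,0,0],"roll": 0,"grip": -1},
  ],
)

```text
time_s: 2.6
ee_pos: [0.5151, -0.2561, 0.2162]
eef_rot: [-1.571, 0.001, -0.032]
force: [0.2, -0.7, -0.2]
grip_width: 0.0939
```

```bash
python3 - <<'E'
from h import *
t=imaging.camera("top");s=imaging.camera("side")
cv2.imwrite("pics/top1.png",t)
cv2.imwrite("pics/m1.png",np.vstack([t[:,:][::1,::1],])[:, :]) 
cv2.imwrite("pics/v1.png",np.vstack([cv2.resize(t,(480,300),interpolation=cv2.INTER_AREA),cv2.resize(s,(480,300),interpolation=cv2.INTER_AREA)]))
E
```

```text
(no output)
```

View pics/v1.png

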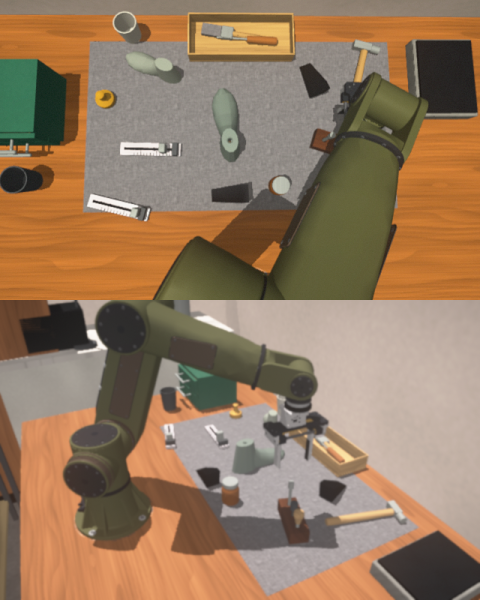

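Emit:
apply_moves(
  deltas=[
    {"dp": [0,0.025,0],"roll": 0,"grip": -1},
    {"dp": [0,0.025,0],"roll": 0,"grip": -1},
    {"dp": [0,0.021,0],"roll": 0,"grip": -1},
    {"dp": [0.0,0.015,0],"roll": 0,"grip": -1},
    {"dp": [0,0.015,0],"roll": 0,"grip": -1},
    {"dp": [0,0,0],"roll": 0,"grip": -1},
    {"dp": [0,0,0],"roll": 0,"grip": -1},
  ],
)

```text
time_s: 3.58
ee_pos: [0.5158, -0.256, 0.1161]
eef_rot: [-1.571, -0.001, -0.03]
force: [-0.3, -0.6, -0.2]
grip_width: 0.094
```

The picture shows only two rules, and the one at about (150,149) is nearer the robot's right. The gripper is over the rod, so I close it.

Emit:
apply_moves(
  deltas=[
    {"dp": [0,0,0],"roll": 0,"grip": 1},
    {"dp": [0,0,0],"roll": 0,"grip": 1},
    {"dp": [0,0,0],"roll": 0,"grip": 1},
    {"dp": [0,0,0],"roll": 0,"grip": 1},
    {"dp": [0,0,0],"roll": 0,"grip": 1},
    {"dp": [0,0,0],"roll": 0,"grip": 1},
    {"dp": [0,0,0],"roll": 0,"grip": 1},
    {"dp": [0,0,0],"roll": 0,"grip": 1},
  ],
  newtons=25,
)

```text
time_s: 4.58
ee_pos: [0.5156, -0.2559, 0.1154]
eef_rot: [-1.571, 0.0, -0.03]
force: [0.3, 0.2, -0.7]
grip_width: 0.0179
```

```bash
python3 - <<'E'
from h import *
print(ctrl.get_obs())
cv2.imwrite("pics/side2.png",imaging.camera("side"))
E
```

```text
{'time_s': 4.575, 'qpos': array([-0.5243,  0.4556,  1.5538,  0.    ,  1.1322, -0.4942]), 'joint_vel': array([-0.0007, -0.0018,  0.0019, -0.0021,  0.0069,  0.0008]), 'tau': array([ -0.009 , -58.9555, -32.199 ,  -0.0048,   0.1681,   0.0008]), 'ee_pos': array([ 0.5156, -0.2559,  0.1154]), 'eef_rot': array([-1.5708,  0.    , -0.0301]), 'force': array([ 0.3401,  0.2122, -0.6872]), 'moment': array([-0.0607, -0.1718, -0.0035]), 'grip_width': 0.01786205208371079}
```

Emit:
apply_moves(
  deltas=[
    {"dp": [0,-0.005,0],"roll": 0,"grip": 1},
    {"dp": [0,-0.01,0],"roll": 0,"grip": 1},
    {"dp": [0,-0.015,0],"roll": 0,"grip": 1},
    {"dp": [0,-0.02,0],"roll": 0,"grip": 1},
    {"dp": [0,-0.02,0],"roll": 0,"grip": 1},
    {"dp": [0,-0.02,0],"roll": 0,"grip": 1},
    {"dp": [0,-0.02,0],"roll": 0,"grip": 1},
    {"dp": [0,-0.015,0],"roll": 0,"grip": 1},
    {"dp": [0,0,0],"roll": 0,"grip": 1},
  ],
)

```text
time_s: 5.75
ee_pos: [0.5159, -0.256, 0.2418]
eef_rot: [-1.572, -0.002, -0.03]
force: [0.5, -1.1, -1.9]
grip_width: 0.0173
```

Emit:
apply_moves(
  deltas=[
    {"dp": [-0.001,0,0.016],"roll": 0,"grip": 1},
    {"dp": [-0.002,0,0.03],"roll": 0,"grip": 1},
    {"dp": [-0.002,0,0.035],"roll": 0,"grip": 1},
    {"dp": [-0.0025,0,0.04],"roll": 0,"grip": 1},
    {"dp": [-0.0025,0,0.04],"roll": 0,"grip": 1},
    {"dp": [-0.0025,0,0.04],"roll": 0,"grip": 1},
    {"dp": [-0.0025,0,0.04],"roll": 0,"grip": 1},
    {"dp": [-0.002,0,0.03],"roll": 0,"grip": 1},
    {"dp": [-0.001,0,0.015],"roll": 0,"grip": 1},
    {"dp": [-0.0006,0,0.01],"roll": 0,"grip": 1},
  ],
)

```text
time_s: 7.0
ee_pos: [0.5056, 0.0412, 0.2401]
eef_rot: [-1.571, 0.001, -0.03]
force: [-1.0, -0.5, -0.5]
grip_width: 0.0172
```

Emit:
apply_moves(
  deltas=[
    {"dp": [0,0,0],"roll": 0,"grip": 1},
    {"dp": [0,0,0],"roll": 0,"grip": 1},
    {"dp": [0,0,0],"roll": 0,"grip": 1},
  ],
)

```text
time_s: 7.38
ee_pos: [0.506, 0.04, 0.2404]
eef_rot: [-1.571, 0.0, -0.031]
force: [-0.1, -0.0, -1.0]
grip_width: 0.0172
```

```bash
python3 - <<'E'
from h import *
print(ctrl.get_obs()["ee_pos"],ctrl.get_obs()["force"])
s=imaging.camera("side");t=imaging.camera("top")
e=ctrl.get_obs()["ee_pos"]
for n in("side","top"):print(n,"tip,bore",proj(n,[e-[0,0,.1004],[.5057,.0405,.115]]))
cv2.imwrite("pics/c3.png",np.hstack([crop(s,285,130,90,120,4),crop(t,265,130,90,120,4)]))
E
```

```text
[0.506  0.04   0.2404] [-0.1091 -0.0474 -0.9733]
side tip,bore [[326.2039 181.2232]
 [326.0005 188.935 ]]
top tip,bore [[306.2071 184.6671]
 [306.0365 186.604 ]]
```

View pics/c3.png

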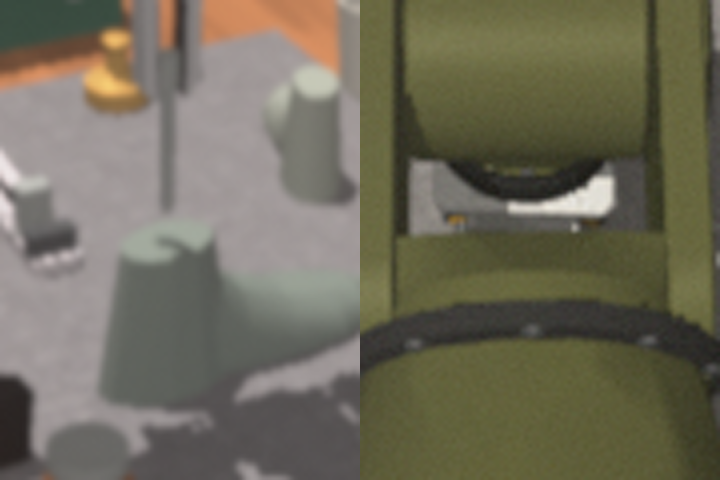

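The side view shows the rod's tip at (326.5,182.6) directly above the bore at about (326,189.5), as predicted. I start lowering it.

Emit:
apply_moves(
  deltas=[
    {"dp": [0,0.01,0],"roll": 0,"grip": 1},
    {"dp": [0,0.01,0],"roll": 0,"grip": 1},
    {"dp": [0,0.004,0],"roll": 0,"grip": 1},
    {"dp": [0,0.003,0],"roll": 0,"grip": 1},
    {"dp": [0,0.003,0],"roll": 0,"grip": 1},
    {"dp": [0,0,0],"roll": 0,"grip": 1},
  ],
)

```text
time_s: 8.22
ee_pos: [0.5059, 0.0406, 0.2104]
eef_rot: [-1.571, 0.0, -0.03]
force: [0.9, 0.9, -0.5]
grip_width: 0.0173
```

Emit:
apply_moves(
  deltas=[
    {"dp": [0,0.003,0],"roll": 0,"grip": 1},
    {"dp": [0,0.003,0],"roll": 0,"grip": 1},
    {"dp": [0,0,0],"roll": 0,"grip": 1},
  ],
)

```text
time_s: 8.6
ee_pos: [0.5058, 0.0406, 0.2042]
eef_rot: [-1.571, 0.0, -0.03]
force: [-0.3, 0.4, -1.2]
grip_width: 0.0175
```

Emit:
apply_moves(
  deltas=[
    {"dp": [0,0.003,0],"roll": 0,"grip": 1},
    {"dp": [0,0.002,0],"roll": 0,"grip": 1},
    {"dp": [0,0,0],"roll": 0,"grip": 1},
  ],
)

```text
time_s: 8.98
ee_pos: [0.5058, 0.0406, 0.1993]
eef_rot: [-1.571, 0.0, -0.03]
force: [-0.1, -0.3, -1.4]
grip_width: 0.0175
```

Emit:
apply_moves(
  deltas=[
    {"dp": [0,0.002,0],"roll": 0,"grip": 1},
    {"dp": [0,0.001,0],"roll": 0,"grip": 1},
    {"dp": [0,0,0],"roll": 0,"grip": 1},
  ],
)

```text
time_s: 9.35
ee_pos: [0.5059, 0.0406, 0.1964]
eef_rot: [-1.571, 0.0, -0.03]
force: [0.4, 0.9, -1.4]
grip_width: 0.0173
```

Emit:
apply_moves(
  deltas=[
    {"dp": [0,0.001,0],"roll": 0,"grip": 1},
    {"dp": [0,0.001,0],"roll": 0,"grip": 1},
    {"dp": [0,0,0],"roll": 0,"grip": 1},
  ],
)

```text
time_s: 9.72
ee_pos: [0.5059, 0.0406, 0.1944]
eef_rot: [-1.571, -0.0, -0.03]
force: [-0.2, 1.4, -1.9]
grip_width: 0.0172
```

Emit:
apply_moves(
  deltas=[
    {"dp": [0,0.001,0],"roll": 0,"grip": 1},
    {"dp": [0,0.001,0],"roll": 0,"grip": 1},
    {"dp": [0,0,0],"roll": 0,"grip": 1},
  ],
)

```text
time_s: 10.1
ee_pos: [0.506, 0.0406, 0.1926]
eef_rot: [-1.571, -0.0, -0.03]
force: [0.2, 0.3, 2.2]
grip_width: 0.0174
```

Emit:
apply_moves(
  deltas=[
    {"dp": [0,0.002,0],"roll": 0,"grip": 1},
    {"dp": [0,0.001,0],"roll": 0,"grip": 1},
    {"dp": [0,0,0],"roll": 0,"grip": 1},
  ],
)

```text
time_s: 10.48
ee_pos: [0.5059, 0.0406, 0.1893]
eef_rot: [-1.571, -0.0, -0.03]
force: [0.8, 1.3, 2.3]
grip_width: 0.0175
```

Emit:
apply_moves(
  deltas=[
    {"dp": [0,0.002,0],"roll": 0,"grip": 1},
    {"dp": [0,0.002,0],"roll": 0,"grip": 1},
    {"dp": [0,0,0],"roll": 0,"grip": 1},
  ],
)

```text
time_s: 10.85
ee_pos: [0.5057, 0.0406, 0.185]
eef_rot: [-1.571, 0.001, -0.03]
force: [1.9, 0.0, -0.6]
grip_width: 0.0174
```

Emit:
apply_moves(
  deltas=[
    {"dp": [0,0.0015,0],"roll": 0,"grip": 1},
    {"dp": [0,0.0015,0],"roll": 0,"grip": 1},
    {"dp": [0,0,0],"roll": 0,"grip": 1},
  ],
)

```text
time_s: 11.22
ee_pos: [0.5058, 0.0406, 0.1822]
eef_rot: [-1.571, 0.0, -0.03]
force: [1.0, 1.0, 0.6]
grip_width: 0.017
```

Emit:
apply_moves(
  deltas=[
    {"dp": [0,0.001,0],"roll": 0,"grip": 1},
    {"dp": [0,0.001,0],"roll": 0,"grip": 1},
    {"dp": [0,0,0],"roll": 0,"grip": 1},
  ],
)

```text
time_s: 11.6
ee_pos: [0.5058, 0.0406, 0.1803]
eef_rot: [-1.571, 0.0, -0.03]
force: [2.6, 1.6, 1.0]
grip_width: 0.0175
```

Emit:
apply_moves(
  deltas=[
    {"dp": [0,0.001,0],"roll": 0,"grip": 1},
    {"dp": [0,0.001,0],"roll": 0,"grip": 1},
    {"dp": [0,0,0],"roll": 0,"grip": 1},
  ],
)

```text
time_s: 11.98
ee_pos: [0.5058, 0.0406, 0.1782]
eef_rot: [-1.571, 0.0, -0.03]
force: [1.7, 1.2, 0.9]
grip_width: 0.0175
```

Emit:
apply_moves(
  deltas=[
    {"dp": [0,0.001,0],"roll": 0,"grip": 1},
    {"dp": [0,0.001,0],"roll": 0,"grip": 1},
    {"dp": [0,0,0],"roll": 0,"grip": 1},
  ],
)

```text
time_s: 12.35
ee_pos: [0.5058, 0.0406, 0.1763]
eef_rot: [-1.571, 0.0, -0.03]
force: [1.8, 1.4, 1.3]
grip_width: 0.0177
```

Emit:
apply_moves(
  deltas=[
    {"dp": [0,0.001,0],"roll": 0,"grip": 1},
    {"dp": [0,0.001,0],"roll": 0,"grip": 1},
    {"dp": [0,0,0],"roll": 0,"grip": 1},
  ],
)

```text
time_s: 12.72
ee_pos: [0.5058, 0.0406, 0.1742]
eef_rot: [-1.571, 0.0, -0.03]
force: [2.3, 1.6, -0.3]
grip_width: 0.0171
```

Emit:
apply_moves(
  deltas=[
    {"dp": [0,0.001,0],"roll": 0,"grip": 1},
    {"dp": [0,0.0015,0],"roll": 0,"grip": 1},
    {"dp": [0,0,0],"roll": 0,"grip": 1},
  ],
)

```text
time_s: 13.1
ee_pos: [0.5058, 0.0406, 0.1717]
eef_rot: [-1.571, 0.0, -0.03]
force: [0.8, 2.2, -0.2]
grip_width: 0.0172
```

Emit:
apply_moves(
  deltas=[
    {"dp": [0,0.001,0],"roll": 0,"grip": 1},
    {"dp": [0,0.0015,0],"roll": 0,"grip": 1},
    {"dp": [0,0,0],"roll": 0,"grip": 1},
  ],
)

```text
time_s: 13.48
ee_pos: [0.5058, 0.0405, 0.1691]
eef_rot: [-1.571, 0.0, -0.03]
force: [0.3, 0.6, -0.1]
grip_width: 0.0177
```

Emit:
apply_moves(
  deltas=[
    {"dp": [0,0.001,0],"roll": 0,"grip": 1},
    {"dp": [0,0.0015,0],"roll": 0,"grip": 1},
    {"dp": [0,0,0],"roll": 0,"grip": 1},
  ],
)

```text
time_s: 13.85
ee_pos: [0.5058, 0.0406, 0.1666]
eef_rot: [-1.571, 0.0, -0.03]
force: [2.0, 2.1, -0.5]
grip_width: 0.0176
```

Emit:
apply_moves(
  deltas=[
    {"dp": [0,0.001,0],"roll": 0,"grip": 1},
    {"dp": [0,0.0015,0],"roll": 0,"grip": 1},
    {"dp": [0,0,0],"roll": 0,"grip": 1},
  ],
)

```text
time_s: 14.22
ee_pos: [0.5058, 0.0406, 0.1642]
eef_rot: [-1.571, 0.0, -0.03]
force: [1.3, 2.3, 0.0]
grip_width: 0.0173
```

Emit:
apply_moves(
  deltas=[
    {"dp": [0,0.001,0],"roll": 0,"grip": 1},
    {"dp": [0,0.0015,0],"roll": 0,"grip": 1},
    {"dp": [0,0,0],"roll": 0,"grip": 1},
  ],
)

```text
time_s: 14.6
ee_pos: [0.5062, 0.0406, 0.1626]
eef_rot: [-1.571, -0.001, -0.03]
force: [-0.0, 1.9, 8.7]
grip_width: 0.0176
```

Force rose to about 9 N above baseline at a bore depth of roughly 52 mm, well beyond the catch, so this is the bottom. I release and rise clear.

Emit:
apply_moves(
  deltas=[
    {"dp": [0,0,0],"roll": 0,"grip": -1},
    {"dp": [0,0,0],"roll": 0,"grip": -1},
    {"dp": [0,0,0],"roll": 0,"grip": -1},
    {"dp": [0,0,0],"roll": 0,"grip": -1},
    {"dp": [0,-0.02,0],"roll": 0,"grip": -1},
    {"dp": [0,-0.03,0],"roll": 0,"grip": -1},
    {"dp": [0,-0.03,0],"roll": 0,"grip": -1},
    {"dp": [0,0,0],"roll": 0,"grip": -1},
  ],
)

```text
time_s: 15.6
ee_pos: [0.5065, 0.0406, 0.2438]
eef_rot: [-1.571, -0.004, -0.03]
force: [0.1, -0.1, -0.2]
grip_width: 0.0924
```

Emit:
apply_moves(
  deltas=[
    {"dp": [0,0,0.03],"roll": 0,"grip": -1},
    {"dp": [0,0,0.04],"roll": 0,"grip": -1},
    {"dp": [0,0,0.04],"roll": 0,"grip": -1},
    {"dp": [0,0,0.04],"roll": 0,"grip": -1},
    {"dp": [0,0,0.03],"roll": 0,"grip": -1},
    {"dp": [0,0,0.02],"roll": 0,"grip": -1},
    {"dp": [0,0,0],"roll": 0,"grip": -1},
    {"dp": [0,0,0],"roll": 0,"grip": -1},
  ],
)

```text
time_s: 16.6
ee_pos: [0.512, 0.2396, 0.2417]
eef_rot: [-1.571, 0.0, -0.031]
force: [-0.1, -0.8, 0.5]
grip_width: 0.0938
```

```bash
python3 - <<'E'
from h import *
s=imaging.camera("side");t=imaging.camera("top");cv2.imwrite("pics/side4.png",s);cv2.imwrite("pics/top4.png",t)
print(ctrl.get_obs()["ee_pos"])
for e in(.066,.0683,.071):print(e,*[proj(n,[.5057,.0405,.115+e]) for n in("side","top")])
cv2.imwrite("pics/c4.png",np.hstack([crop(s,290,130,70,100,5),crop(t,275,140,70,100,5)]))
E
```

```text
[0.5121 0.2396 0.242 ]
0.066 [[326.1969 168.1752]] [[306.0663 181.5663]]
0.0683 [[326.2039 167.4322]] [[306.0675 181.3777]]
0.071 [[326.2121 166.5582]] [[306.0688 181.1551]]
```

View pics/c4.png

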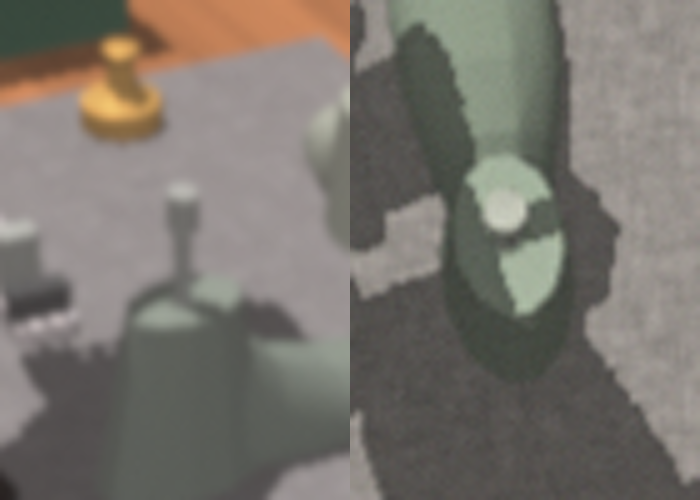

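The rod's top measures (326.0,167.4) in the side view, exactly the pixel predicted for 68.3 mm exposed, so force and image agree. Next I measure the pointer and zero block at subpixel level from the first pictures.

```bash
cat > g.py <<'E'
from h import *
A=np.array([.4941,.2904]); th=np.radians(-1.75); Y=np.array([-np.sin(th),np.cos(th)]); X=np.array([np.cos(th),np.sin(th)])
def prof(im,n,z,a,b,offs):
    # grey along rule y (mm from nominal zero), at lateral offsets, height z; returns strong edges
    ys=np.arange(a,b,.25); acc=0
    g=cv2.cvtColor(im,cv2.COLOR_BGR2GRAY).astype(np.float32)
    for o in offs:
        P=A+np.outer(ys/1000-.07,Y)+X*o
        uv=proj(n,np.c_[P,np.full(len(P),z)]).astype(np.float32)
        acc=acc+cv2.remap(g,uv[:,:1],uv[:,1:],cv2.INTER_LINEAR)[:,0]
    acc/=len(offs); d=np.gradient(cv2.GaussianBlur(acc[:,None],(1,9),0)[:,0])
    out=[]
    for i in range(3,len(d)-3):
        if abs(d[i])>2.0 and abs(d[i])==max(abs(d[i-3:i+4])):
            w=abs(d[max(0,i-5):i+6]); out.append((round(float((w*ys[max(0,i-5):i+6]).sum()/w.sum()),2),round(float(d[i]),1)))
    return out
E
python3 - <<'E'
from g import *
im=cv2.imread("pics/top0.png")
o=[.006,.008,.010]
for z in(.055,.034,.014):print(z,prof(im,"top",z,-35,130,o))
print("ticks z.014",prof(im,"top",.014,-10,130,[-.0145,-.0155,-.0165]))
E
```

```text
0.055 [(-33.91, -4.5), (-29.32, 7.9), (-24.64, -9.3), (-17.66, 2.7), (-2.09, 7.6), (2.73, -8.4), (12.04, -2.1), (20.71, 4.7), (38.95, 3.3)]
0.034 [(-31.15, -4.4), (-26.48, 7.9), (-21.48, -9.2), (-14.37, 2.4), (1.48, 7.2), (6.32, -8.4), (15.79, -2.4), (24.92, 4.9), (43.44, 3.4)]
0.014 [(-28.37, -4.3), (-23.5, 7.9), (-18.63, -9.2), (-11.3, 2.0), (4.97, 6.2), (9.82, -7.7), (19.32, -2.0), (28.5, 5.1), (47.71, 3.1)]
ticks z.014 [(4.01, 7.2), (10.84, -3.7), (13.57, 5.5), (18.11, -6.3), (20.91, 4.4), (29.87, -4.8), (32.85, 3.9), (41.62, -3.2), (44.36, 5.1), (51.1, -3.1), (53.82, 4.8), (60.57, -2.9), (63.28, 4.2), (70.07, -5.7), (72.86, 5.6), (81.81, -2.5), (84.5, 4.3), (91.08, -2.5), (93.91, 4.1), (98.65, -3.3), (100.22, -3.4), (103.34, 6.6), (110.15, -3.4), (114.91, 2.6), (120.29, -2.2), (124.55, 4.2)]
```

Subpixel edges put the zero face at about 1.7 mm and the pointer's centre at 29.8 mm in rule coordinates. That makes the initial gap about 18 mm, so it needs to travel about 50 mm.

Emit:
apply_moves(
  deltas=[
    {"dp": [-0.0194,0,0.0103],"roll": 0,"grip": -1},
    {"dp": [0,0.04,0],"roll": 0,"grip": -1},
    {"dp": [0,0.04,0],"roll": 0,"grip": -1},
    {"dp": [0,0.04,0],"roll": 0,"grip": -1},
    {"dp": [0,0.04,0],"roll": 0,"grip": -1},
    {"dp": [0,0.025,0],"roll": 0,"grip": -1},
    {"dp": [0,0.015,0],"roll": 0,"grip": -1},
    {"dp": [0,0.01,0],"roll": 0,"grip": -1},
    {"dp": [0,0,0],"roll": 0,"grip": -1},
    {"dp": [0,0,0],"roll": 0,"grip": -1},
  ],
)

```text
time_s: 17.95
ee_pos: [0.4932, 0.2516, 0.0328]
eef_rot: [-1.57, -0.001, -0.03]
force: [0.1, -0.2, 0.2]
grip_width: 0.0942
```

Emit:
apply_moves(
  deltas=[
    {"dp": [0,0,0],"roll": 0,"grip": 1},
    {"dp": [0,0,0],"roll": 0,"grip": 1},
    {"dp": [0,0,0],"roll": 0,"grip": 1},
    {"dp": [0,0,0],"roll": 0,"grip": 1},
    {"dp": [0,0,0],"roll": 0,"grip": 1},
    {"dp": [0,0,0],"roll": 0,"grip": 1},
    {"dp": [0,0,0],"roll": 0,"grip": 1},
    {"dp": [0,0,0],"roll": 0,"grip": 1},
  ],
  newtons=12,
)

```text
time_s: 18.95
ee_pos: [0.4948, 0.2514, 0.0322]
eef_rot: [-1.57, -0.005, -0.03]
force: [14.7, 0.6, -8.6]
grip_width: 0.0276
```

Emit:
apply_moves(
  deltas=[
    {"dp": [0.0015,0,0],"roll": 0,"grip": 1},
    {"dp": [0,0,0],"roll": 0,"grip": 1},
    {"dp": [0,0,0],"roll": 0,"grip": 1},
  ],
)

```text
time_s: 19.32
ee_pos: [0.4949, 0.2514, 0.0321]
eef_rot: [-1.57, -0.001, -0.03]
force: [5.3, -0.3, -2.6]
grip_width: 0.0277
```

Now slide by 50 mm (after a small relief shift) and settle.

Emit:
apply_moves(
  deltas=[
    {"dp": [0.0008,0,0],"roll": 0,"grip": 1},
    {"dp": [0,0,0.005],"roll": 0,"grip": 1},
    {"dp": [0,0,0.008],"roll": 0,"grip": 1},
    {"dp": [0,0,0.01],"roll": 0,"grip": 1},
    {"dp": [0,0,0.01],"roll": 0,"grip": 1},
    {"dp": [0,0,0.009],"roll": 0,"grip": 1},
    {"dp": [0,0,0.005],"roll": 0,"grip": 1},
    {"dp": [0,0,0.003],"roll": 0,"grip": 1},
    {"dp": [0,0,0],"roll": 0,"grip": 1},
    {"dp": [0,0,0],"roll": 0,"grip": 1},
  ],
)

```text
time_s: 20.58
ee_pos: [0.4966, 0.3019, 0.0321]
eef_rot: [-1.57, -0.0, -0.03]
force: [-1.8, 3.1, 4.7]
grip_width: 0.0282
```

Emit:
apply_moves(
  deltas=[
    {"dp": [0,0,0],"roll": 0,"grip": 1},
    {"dp": [0,0,0],"roll": 0,"grip": 1},
  ],
)

```text
time_s: 20.82
ee_pos: [0.4966, 0.3016, 0.0321]
eef_rot: [-1.57, -0.0, -0.03]
force: [-1.2, 2.2, 5.4]
grip_width: 0.0278
```

Emit:
apply_moves(
  deltas=[
    {"dp": [0,0,0],"roll": 0,"grip": -1},
    {"dp": [0,0,0],"roll": 0,"grip": -1},
    {"dp": [0,0,0],"roll": 0,"grip": -1},
    {"dp": [0,0,0],"roll": 0,"grip": -1},
    {"dp": [0,-0.03,0],"roll": 0,"grip": -1},
    {"dp": [0,-0.05,0],"roll": 0,"grip": -1},
    {"dp": [0,-0.05,0],"roll": 0,"grip": -1},
    {"dp": [0,-0.05,0],"roll": 0,"grip": -1},
    {"dp": [0,-0.05,0],"roll": 0,"grip": -1},
    {"dp": [0,0,0],"roll": 0,"grip": -1},
  ],
)

```text
time_s: 22.08
ee_pos: [0.4976, 0.3018, 0.266]
eef_rot: [-1.567, -0.006, -0.03]
force: [-0.5, -0.4, -0.8]
grip_width: 0.0936
```

Emit:
apply_moves(
  deltas=[
    {"dp": [0,0,-0.04],"roll": 0,"grip": -1},
    {"dp": [0,0,-0.05],"roll": 0,"grip": -1},
    {"dp": [0,0,-0.05],"roll": 0,"grip": -1},
    {"dp": [0,0,-0.05],"roll": 0,"grip": -1},
    {"dp": [0,0,-0.05],"roll": 0,"grip": -1},
    {"dp": [0,0,-0.05],"roll": 0,"grip": -1},
    {"dp": [0,0,-0.05],"roll": 0,"grip": -1},
    {"dp": [0,0,-0.05],"roll": 0,"grip": -1},
    {"dp": [0,0,-0.04],"roll": 0,"grip": -1},
    {"dp": [0,0,0],"roll": 0,"grip": -1},
  ],
)

```text
time_s: 23.32
ee_pos: [0.4831, -0.1304, 0.2608]
eef_rot: [-1.57, 0.002, -0.033]
force: [0.3, 0.3, -0.5]
grip_width: 0.0944
```

```bash
python3 - <<'E'
from g import *
s=imaging.camera("side");t=imaging.camera("top");cv2.imwrite("pics/side5.png",s);cv2.imwrite("pics/top5.png",t)
o=[.006,.008,.010]
for z in(.055,.034,.014):print(z,prof(t,"top",z,-35,130,o))
print("ticks z.014",prof(t,"top",.014,-10,130,[-.0145,-.0155,-.0165]))
P=lambda y,x,z:np.r_[A+Y*(y/1000-.07)+X*x,z]
q=[P(0,.014,.034),P(68,.014,.055),P(88,.014,.055)];print(proj("side",q),proj("side",[.5057,.0405,.1833]))
cv2.imwrite("pics/c5.png",np.vstack([crop(t,150,175,110,40,7),crop(s,225,115,110,45,7)]))
print(ctrl.get_obs()["ee_pos"],ctrl.get_obs()["force"])
E
```

```text
0.055 [(-33.91, -4.1), (-29.32, 8.2), (-24.64, -9.6), (-17.67, 2.7), (-2.05, 7.9), (50.54, -8.1), (61.79, -2.3), (70.96, 4.9), (88.25, 2.8)]
0.034 [(-31.17, -4.0), (-26.47, 8.1), (-21.47, -9.4), (-14.38, 2.4), (1.69, 7.6), (55.21, -9.0), (66.7, -3.2), (76.23, 5.3), (94.53, 3.1)]
0.014 [(-28.39, -4.0), (-23.5, 8.2), (-18.63, -9.3), (-11.33, 2.4), (5.01, 6.4), (59.51, -8.0), (71.4, -3.0), (80.85, 5.2), (81.74, 5.2), (101.26, 2.4)]
ticks z.014 [(4.01, 7.5), (10.85, -3.6), (13.63, 5.3), (20.34, -3.5), (23.12, 4.7), (29.89, -5.3), (32.79, 4.5), (41.59, -3.0), (44.36, 4.8), (51.09, -2.8), (53.82, 4.5), (60.58, -2.9), (63.26, 4.0), (68.04, -4.0), (72.79, 4.8), (81.6, -2.6), (84.5, 4.5), (91.06, -2.0), (93.87, 4.1), (98.65, -3.0), (100.57, -3.4), (103.34, 6.2), (110.15, -3.1), (114.91, 2.5), (121.51, -2.4), (124.56, 4.2)]
[[299.9967 183.6985]
 [291.7463 168.1   ]
 [289.4599 165.3328]] [[326.2039 167.4322]]
[ 0.4835 -0.1283  0.2612] [-0.3506  0.05    0.5294]
```

View pics/c5.png

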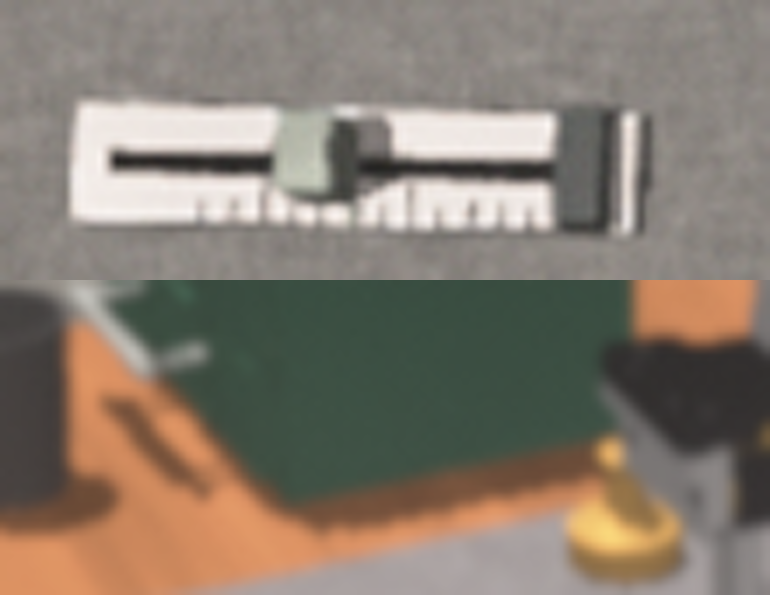

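Image gives gap 67.3–67.9 mm; the initial gap plus the measured travel gives 68.4 mm. The target is about 68.1 mm. I take a last look at the whole scene before handing in.

View pics/top5.png

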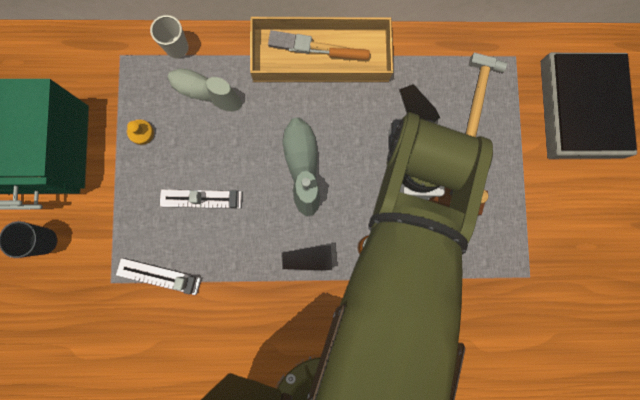

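The rod stands in the bore at (307,181), the pointer is at (197,197), and everything else visible is where it was.

```bash
python3 -c "
from station import ctrl
print(ctrl.get_obs()['time_s']);ctrl.hand_in()"
```

```text
23.425
the job is handed in; nothing more can be done
```

I put the depth rod in the bore of the big last, let go of it, and set the pointer to the exposed length. The job was handed in at 23.4 s.

- **Rod:** it passed the sprung catch at about 3 N and met the bottom at about 52 mm depth, pressed with roughly 9 N. After letting go, about 68 mm stands out. The grip heights gave 68.1–68.3 mm, and the side view agreed within its roughly 1.5 mm accuracy.
- **Pointer:** I used the rule that starts farther to the robot's right and slid the pointer about 50 mm. The final gap came out at 67.9 mm from the picture edges, 67.3 mm using the tick scale, and 68.4 mm from the starting gap plus the measured travel. That spread leaves about 0.7 mm of uncertainty either way around the target.
- **Side force:** the pointer grasp was about 2 mm off-centre and briefly put 15 N sideways on the tool; I relieved this before sliding.
- **Last view:** the rod was standing in the bore, the pointer was where I set it, and the robot was touching nothing. Everything else in view was unmoved, but the arm hid the rack, so I did not check its other two tools again.

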